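# Unstack a glue press

## Robot

A 6-joint arm with a two-finger parallel gripper is mounted at the origin on a cart in front of the work surface, level with it; the furniture and walls round the work are solid. World frame = base frame: x ahead of the robot, y to its left, z up, the work surface at z = 0. Lengths are in m, angles in rad, forces in N, time in s.
With the tool pointing down it reaches from about 0.35 to 0.925 m from the base axis. Payload 6.4 kg.
Tool frame: the origin (TCP) lies at the very end of the fingers, on their centre line; the grasp point (between the pads) lies 19 mm behind it; z points along the fingers, y is the line along which they close (so a half turn about z gives the same grasp; the last joint's range is limited). The gripper opens to 85 mm and grips with 20 to 120 N. Pads are 22 mm wide; open, the fingers measure 114 mm over their backs; the gripper's body (76 mm by 85 mm) begins 54 mm behind the grasp point. The pads swing forward as they close: fully open they stand 13 mm farther back than shut.
Start: joints at [1.073, 0.245, 1.558, -0, 1.339, -0.174], TCP at [0.207, 0.616, 0.231] pointing down, gripper open.
Joint ranges: [-3.13, 3.13], [-1.02, 2.26], [0.13, 2.54], [-0.95, 4.09], [0.21, 2.88], [-2.74, 2.74]. Speed limits (rad/s): [2.57, 2.57, 3.14, 3.14, 3.14, 3.14].

## Interface

Orientations are given as a unit quaternion [w, x, y, z].
In Python, from plant import env gives the robot as it stands.
- The arm moves only by the tool jog_arm, never from a script. Its argument "motion" is a list of rows, each a list of 7 numbers: the opening, from -1 (shut) to 1 (fully open), so that 0 is half open, then the shift along the tool's x, y, z in mm, then the turn, a rotation vector about the tool's x, y, z in degrees. A call has 1 to 10 rows; each row shifts and turns the commanded pose from where the row before left it, along the tool's axes as they then stand; what a row does not reach is not made up. A row lasts 1/10 s, in which the tool goes at most 50 mm and 8.59 degrees, less where a joint would pass 70% of its speed; a pose out of reach is approached as far as the arm can. A call with a gripper value outside its range is refused whole. The fingers move at their own pace and stop on an object; "force" is the grip in N (left out, the last holds). Time passes only in rows, so rows that do not move let the fingers close. It gives the time, the measured TCP pose, the force, the opening and the grip force at its end, in the units of the state.
- env.observe(): the state, without advancing time (a new reading comes with each control period).
- env.capture(name): name is "scene" or "top" or "wrist"; returns (picture, depth): 384x512x3 uint8, red, green, blue; 384x512 float32, m along the optical axis (not along the pixel's ray), 0 where there is no reading.
- env.get_calibration(name): a dict with "fovy" (degrees; the focal length in pixels is half the picture's height over the tangent of half this angle, whatever the lens; pixels are square), "cx", "cy" (the principal point, pixels), "R" (3x3) and "t" (3): a world point X has camera coordinates R X + t; the wrist camera has in their place "T_tool_cam" (4x4, takes a point from camera to tool coordinates, whose origin is the TCP and whose axes are the flange's). Camera axes: x right, y down, z forward; pixel columns grow to the right and rows downward; lengths in m; the calibration is good to about 2 mm. A picture is of the moment at which its call begins: read the wrist's pose just before it. get_calibration takes no time and is no camera call.
- env.sign_off(): hands the job in; it is judged then, once.
The state is a dict: "clock": time; "joints": joint angles; "joint_velocities": joint speeds; "tau": joint torques, N m; "position": TCP position; "ee_rot": TCP orientation; "wrist_force": force on the tool from outside, world axes, zero at the start; "torque": the same for the moment, N m; "opening": opening from 0.0 (shut) to 1.0 (fully open); "gripper_force": force on a finger pad.
Only numpy, scipy, OpenCV 4.12 (cv2) and the standard library are available. Lean on these libraries where they do the work, as an engineer would, in place of code of your own. Each camera call takes 0.05 s, during which the arm holds its last target. There are 200 camera calls.

## Task

The glue in the press jig has set: take the stack down from the top, one piece at a time, each put away before the next is lifted. Stand the small steel weight in the small round dish and the large weight in the large dish, lay the plywood pressing bar flat in the long narrow tray, and last lay the finished white arrow flat and lengthwise in the wide lined tray, with each piece resting on the floor of its place. Leave the little blue-capped glue bottle standing where it is.

Things in the scene. Friction and masses are not known exactly. Their poses are not given: they have to be found in the camera images.
- press_jig: Fixed plywood jig board, 140 (x) x 156 mm (y), top 18 mm above the table; origin at the centre of its underside. Two upright 8 mm steel pins at y = +66 and -66 mm, tops 66 mm above the table. An aluminium stop 50 mm long lies behind the arrow's tail, at x = -66 mm, its top at 24 mm. Stack at the start, from below: arrow, pressing bar (over the pins), large weight, small weight.
- small_weight_center (a point): Small bright steel weight, a plain upright cylinder 40 mm in diameter and 40 mm tall, about 0.35 kg, at the start on top of the large weight; this point is its centre, 20 mm above its underside; z is its upright axis. Grip it across the diameter, rather above half height so that the fingertips clear the dish rim.
- large_weight_center (a point): Large bright steel weight, a plain upright cylinder 58 mm in diameter and 40 mm tall, about 0.65 kg, at the start on the pressing bar; this point is its centre, 20 mm above its underside; z is its upright axis. Grip it across the diameter, rather above half height so that the fingertips clear the dish rim.
- bar_center (a point): Plywood pressing bar 160 x 46 x 25 mm, 0.14 kg, lying across the arrow along the jig's y. This point is its centre, 12.5 mm above its underside; x is its long axis. Its two 13.5 mm end holes sit loosely over the jig's pins, which stand 7 mm above its top: lift it straight up by 40 mm or more. Grip it across its 46 mm width at the middle, near the top, to clear its tray's walls.
- arrow_grip (a point): White direction arrow, 118 mm long, 71 mm across the head, 16 mm thick, 0.06 kg, flat under the pressing bar, both ends showing. x points from tail to tip. This point is on the shaft, half-way up (8 mm above the underside), 47 mm from the tail end and 71 mm from the tip, so 12 mm behind mid-length. Grip here across the 30 mm wide shaft (along y); the head's barbs begin 21 mm farther forward.
- small_dish_floor (a point): Small round pale wooden dish with a grey felt floor fixed to the table, inside diameter 56 mm, outside 66 mm; this point is the centre of its inner floor, 3 mm above the table; rim top 7.5 mm above the table.
- large_dish_floor (a point): Large round pale wooden dish with a grey felt floor fixed to the table, inside diameter 74 mm, outside 84 mm; this point is the centre of its inner floor, 3 mm above the table; rim top 7.5 mm above the table.
- bar_tray_floor (a point): Long narrow wooden tray fixed to the table, inside 180 mm (its x) x 66 mm (its y), walls 7 mm thick; this point is the centre of its inner floor, 3 mm above the table; wall tops 7 mm above the table.
- parts_tray_floor (a point): Wide aluminium tray lined with grey felt, fixed to the table, inside 138 mm (its x) x 92 mm (its y), walls 4 mm thick; this point is the centre of its inner floor, 3 mm above the table; wall tops 9 mm above the table. The arrow lies along its x, pointing either way.
- cyano_bottle: Small instant-glue bottle standing loose on the table, 27 mm in diameter, 69 mm tall, white with a blue label and blue cap; origin at the centre of its underside. To be left alone.

How it is judged:
On the way, in this order (a step that is already met when the one before it is completed fails the run):
1. the small weight stands in the small dish, released, while the large weight, the bar and the arrow are still stacked on the jig (horizontal distance between small_weight_center and small_dish_floor below 0.012 m and height (world z) of small_weight_center between 0.019 and 0.027 m and angle between small_weight_center's own z axis and vertical below 0.1 rad and contact force between small_weight and the fingers below 0.2 N and horizontal distance between large_weight_center and press_jig below 0.022 m and height (world z) of large_weight_center between 0.074 and 0.084 m and horizontal distance between bar_center and press_jig below 0.015 m and height (world z) of bar_center between 0.043 and 0.051 m and horizontal distance between arrow_grip and press_jig below 0.035 m and height (world z) of arrow_grip between 0.022 and 0.031 m), for 0.2 s.
2. the large weight stands in the large dish, released, while the bar is still on the arrow and the arrow on the jig (horizontal distance between large_weight_center and large_dish_floor below 0.012 m and height (world z) of large_weight_center between 0.019 and 0.027 m and angle between large_weight_center's own z axis and vertical below 0.1 rad and contact force between large_weight and the fingers below 0.2 N and horizontal distance between bar_center and press_jig below 0.015 m and height (world z) of bar_center between 0.043 and 0.051 m and horizontal distance between arrow_grip and press_jig below 0.035 m and height (world z) of arrow_grip between 0.022 and 0.031 m), for 0.2 s.
3. the pressing bar lies flat in the long narrow tray, released, while the arrow is still on the jig (x of bar_center in the frame of bar_tray_floor between -0.015 and 0.015 m and y of bar_center in the frame of bar_tray_floor between -0.013 and 0.013 m and height (world z) of bar_center between 0.012 and 0.0195 m and angle between bar_center's own z axis and vertical below 0.1 rad and angle between the x axis of bar_center and the x axis of bar_tray_floor, either way round below 0.25 rad and contact force between press_bar and the fingers below 0.2 N and horizontal distance between arrow_grip and press_jig below 0.035 m and height (world z) of arrow_grip between 0.022 and 0.031 m), for 0.2 s.
At the end, for the whole second after the job is handed in: The small and the large weight stand upright on the floors of their own dishes (within 12 mm of the centre), the bar lies flat on the floor of the long narrow tray and the arrow flat and lengthwise on the floor of the wide lined tray (both inside the walls), all released and at rest (horizontal distance between small_weight_center and small_dish_floor below 0.012 m and height (world z) of small_weight_center between 0.019 and 0.027 m and angle between each of small_weight_center, large_weight_center, bar_center, arrow_grip's own z axis and vertical below 0.1 rad and horizontal distance between large_weight_center and large_dish_floor below 0.012 m and height (world z) of large_weight_center between 0.019 and 0.027 m and x of bar_center in the frame of bar_tray_floor between -0.015 and 0.015 m and y of bar_center in the frame of bar_tray_floor between -0.013 and 0.013 m and height (world z) of bar_center between 0.012 and 0.0195 m and angle between the x axis of bar_center and the x axis of bar_tray_floor, either way round below 0.25 rad and x of arrow_grip in the frame of parts_tray_floor between -0.026 and 0.026 m and y of arrow_grip in the frame of parts_tray_floor between -0.016 and 0.016 m and height (world z) of arrow_grip between 0.008 and 0.0145 m and angle between the x axis of arrow_grip and the x axis of parts_tray_floor, either way round below 0.3 rad and contact force between each of small_weight, large_weight, press_bar, arrow and the fingers below 0.2 N and linear speed of each of small_weight, large_weight, press_bar, arrow below 0.02 m/s and angular speed of each of small_weight, large_weight, press_bar, arrow below 0.2 rad/s); the robot touches nothing.
It fails at once if the little glue bottle is knocked over or pushed more than 30 mm (distance of cyano_bottle from where it was at the start of the episode above 0.03 m or angle between cyano_bottle's own z axis and vertical above 0.5 rad).
It also fails if it takes over 96 s, if anything falls off the work surface, if the arm or the gripper's body presses on something with over 40 N, if the wrist force passes 120 N, or if a joint passes its speed limit or range.

## Working session

There is one attempt and no reset: what is moved stays moved. The work goes in short steps, Python scripts to look and compute and a tool call to move; the robot and the scene stay as the last step left them, time stands still between calls to the robot, and variables do not carry over. Pictures are saved under pics/ and viewed, at most 14 in all, crops included, and the job is handed in when it is done.

Besides the shell and the picture viewer there is one more tool, called after "Call:" as name(argument=value, ...) on one line, values as JSON. jog_arm: Moves the arm, as the interface text tells. Its arguments: {"type":"object","properties":{"motion":{"type":"array","items":{"type":"array","items":{"type":"number"}}},"force":{"type":"number"}},"required":["motion"]}

```bash
mkdir -p pics; cat > h.py <<'E'
import numpy as np, cv2
from scipy.spatial.transform import Rotation as Ro
from plant import env
def rot(q): return Ro.from_quat([q[1],q[2],q[3],q[0]]).as_matrix()
def cam(name, s=None):
    c=env.get_calibration(name); f=192/np.tan(np.radians(c['fovy'])/2)
    if 'R' in c: R=np.array(c['R']);t=np.array(c['t']); return f,c['cx'],c['cy'],R.T,-R.T@t
    T=np.array(c['T_tool_cam']); A=rot(s['ee_rot']); return f,c['cx'],c['cy'],A@T[:3,:3],A@T[:3,3]+np.array(s['position'])
def shot(name):
    s=env.observe(); im,d=env.capture(name); return im,d,cam(name,s)
def plane(K,px,z):
    f,cx,cy,R,o=K; px=np.atleast_2d(px).astype(float)
    v=np.c_[(px[:,0]-cx)/f,(px[:,1]-cy)/f,np.ones(len(px))]@R.T
    return o+v*((z-o[2])/v[:,2])[:,None]
def pts(K,d):
    f,cx,cy,R,o=K; v,u=np.mgrid[:d.shape[0],:d.shape[1]]
    return np.stack([(u-cx)/f*d,(v-cy)/f*d,d],-1)@R.T+o
def proj(K,X):
    f,cx,cy,R,o=K; p=(np.atleast_2d(X)-o)@R; return np.c_[f*p[:,0]/p[:,2]+cx,f*p[:,1]/p[:,2]+cy]
def save(n,im): cv2.imwrite('pics/'+n,im[...,::-1])
E
python3 - <<'E'
from h import *
s=env.observe(); print(s)
for n in ('scene','top','wrist'):
    im,d,K=shot(n); save(n+'0.png',im); np.savez('pics/'+n+'0.npz',im=im,d=d); print(n,env.get_calibration(n),K[4], (d>0).mean())
E
```

```text
{'clock': 0.0, 'joints': array([ 1.07288707e+00,  2.45874280e-01,  1.55904904e+00, -1.54876965e-05,
        1.33871066e+00, -1.74090124e-01]), 'joint_velocities': array([ 0.00059467,  0.0001401 , -0.00096233, -0.00036961,  0.00113758,
       -0.00033588]), 'tau': array([-1.96188113e-03, -4.29502487e+01, -3.26128042e+01, -1.44765072e-04,
        5.27877593e-03,  1.94998006e-05]), 'position': array([0.20653452, 0.61570401, 0.230123  ]), 'ee_rot': array([-3.29413309e-04,  1.61201242e-01,  9.86921029e-01, -9.66074094e-04]), 'wrist_force': array([-0.46947655, -0.44644341,  0.08140096]), 'torque': array([ 0.00801249,  0.01238067, -0.03470498]), 'gripper_force': 0.0, 'opening': 1.0027583086365985}
scene {'fovy': 49.351772743887174, 'cx': 250.76809084377265, 'cy': 193.07747147160507, 'R': array([[ 0.6012667 , -0.79904055,  0.00354292],
       [-0.33426067, -0.25554881, -0.90717397],
       [ 0.72577418,  0.54426924, -0.42074082]]), 't': array([-0.29912354,  0.27335804,  0.83122484])} [-0.33205566 -0.62156563  0.59877329] 0.889617919921875
top {'fovy': 43.36464728913676, 'cx': 259.68317469996134, 'cy': 191.68458996026723, 'R': array([[ 0.00191789, -0.99975204,  0.02218524],
       [-0.99807684, -0.00328831, -0.06190154],
       [ 0.06195915, -0.02202386, -0.99783566]]), 't': array([-0.00798964,  0.53182013,  1.37530221])} [0.44560013 0.02405059 1.40542333] 0.9961649576822916
wrist {'fovy': 61.9343524052014, 'cx': 250.88419478892988, 'cy': 198.83685244924268, 'T_tool_cam': array([[ 5.55669181e-04, -9.49396550e-01, -3.14079419e-01,
         8.18333753e-02],
       [ 9.99999545e-01,  2.84062239e-04,  9.10537912e-04,
        -1.04958078e-03],
       [-7.75243449e-04, -3.14079782e-01,  9.49396276e-01,
        -1.42433366e-01],
       [ 0.00000000e+00,  0.00000000e+00,  0.00000000e+00,
         1.00000000e+00]])} [0.12876864 0.64103286 0.37278604] 0.9959818522135416
```

View pics/top0.png

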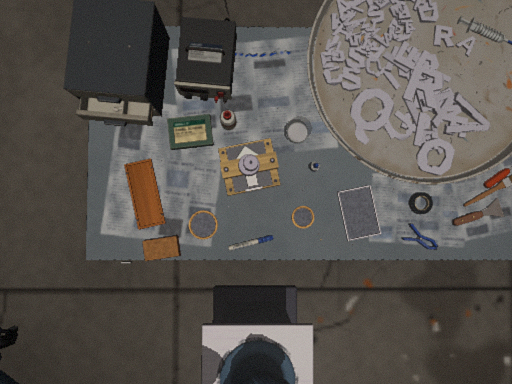

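View pics/scene0.png

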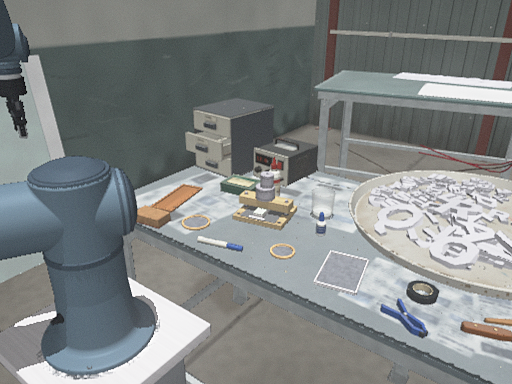

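The top view shows the jig at about (250,165), the small dish at (303,217), the large dish at (203,224), the orange long tray at (144,193), the lined tray at (360,212) and the glue bottle at (314,167). There is a clear cup at (297,130). The orange block at (160,247) is something else. In the scene view the stack is at about (265,200).

```bash
python3 - <<'E'
from h import *
s=env.observe()
for n in ('scene','top'):
    z=np.load(f'pics/{n}0.npz'); im,d=z['im'],z['d']; K=cam(n)
    print(n,'tcp px',proj(K,s['position']),'base',proj(K,[0,0,0]))
    P=pts(K,d)
    if n=='top':
        for nm,p in dict(jig=(250,165),sd=(303,217),ld=(203,224),bt=(144,193),pt=(360,212),bot=(314,167),table=(280,190),cup=(297,130),red=(228,118),block=(160,247)).items():
            print(nm,P[p[1],p[0]].round(3))
        save('topcrop.png',cv2.resize(im[110:265,110:400],None,fx=2.7,fy=2.7,interpolation=cv2.INTER_CUBIC))
E
```

```text
scene tcp px [[ 22.46983527 137.52160195]] base [[100.38270803 330.50915962]]
top tcp px [[ -1.11329705 322.18802172]] base [[256.87778244 378.42198925]]
jig [0.594 0.022 0.143]
sd [ 0.459 -0.133 -0.001]
ld [0.439 0.157 0.004]
bt [0.528 0.328 0.004]
pt [ 0.474 -0.298  0.009]
bot [ 0.6   -0.159  0.056]
table [ 0.538 -0.066  0.003]
cup [ 0.711 -0.114  0.024]
red [0.725 0.082 0.114]
block [0.446 0.024 1.405]
```

View pics/wrist0.png

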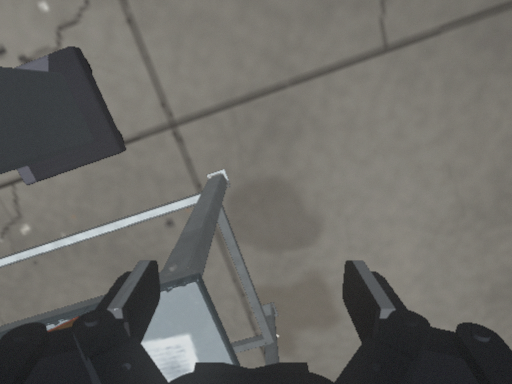

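View pics/topcrop.png

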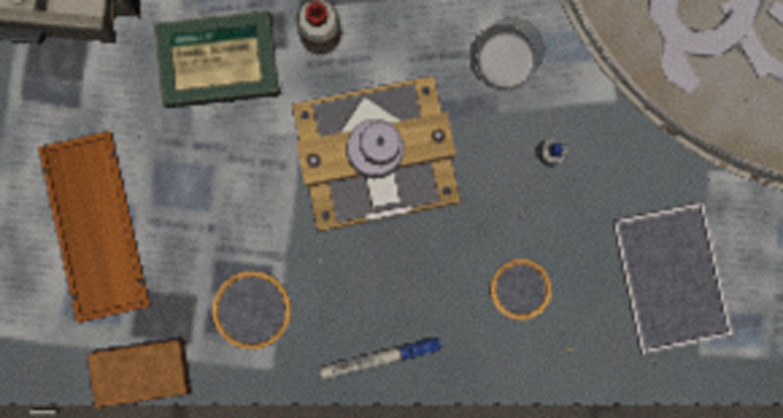

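The top crop (scale 2.7, offset 110,110) shows the jig yawed about 10°, with its arrow pointing away from the robot. The bar pins are at crop (313,160) and (438,136). The dishes, trays and bottle are all clear. The wrist view only shows floor. Next I measure with colour masks in the top view.

```bash
python3 - <<'E'
from h import *
z=np.load('pics/top0.npz'); im,d=z['im'],z['d']; K=cam('top'); P=pts(K,d)
hsv=cv2.cvtColor(im,cv2.COLOR_RGB2HSV)
def big(m,roi):
    mm=np.zeros_like(m); x0,y0,x1,y1=roi; mm[y0:y1,x0:x1]=m[y0:y1,x0:x1]
    mm=cv2.morphologyEx(mm,cv2.MORPH_CLOSE,np.ones((3,3)))
    c,_=cv2.findContours(mm,cv2.RETR_EXTERNAL,cv2.CHAIN_APPROX_NONE); return max(c,key=cv2.contourArea)
wood=cv2.inRange(hsv,(5,90,60),(28,255,255)); white=cv2.inRange(hsv,(0,0,140),(180,60,255))
def rect(c,z):
    X=plane(K,c[:,0],z)[:,:2].astype(np.float32)*1000; (ctr,sz,a)=cv2.minAreaRect(X)
    if sz[0]<sz[1]: a+=90; sz=sz[::-1]
    return np.round(ctr,1),np.round(sz,1),round(a%180,1)
for n,roi in dict(sd=(288,200,320,232),ld=(184,206,222,242)).items():
    c=big(wood,roi); X=plane(K,c[:,0],.0075)[:,:2].astype(np.float32)*1000; print(n,cv2.fitEllipse(X))
print('bt',rect(big(wood,(118,150,172,232)),.007))
print('pt',rect(big(white,(332,180,388,246)),.009))
c=big(wood,(215,135,285,198)); print('jig',rect(c,.018))
# stack by depth
for lo,hi,n in((.125,.15,'small'),(.09,.11,'large'),):
    m=((P[...,2]>lo)&(P[...,2]<hi)); m[:,:215]=0;m[:,285:]=0;m[:135]=0;m[198:]=0
    q=P[m]; print(n,len(q),q.mean(0).round(4),np.ptp(q,axis=0).round(3))
bl=cv2.inRange(hsv,(100,120,40),(130,255,255)); c=big(bl,(300,155,330,180)); print('bottle',plane(K,c[:,0].mean(0),.06))
E
```

```text
sd ((460.3049011230469, -131.1587677001953), (62.89151382446289, 63.160396575927734), 164.77621459960938)
ld ((437.4968566894531, 157.12347412109375), (80.4280014038086, 81.86207580566406), 17.301902770996094)
bt (array([526.4, 326.1]), array([193.9,  80.1]), 13.3)
pt (array([ 442.8, -352.6]), array([58.9,  9. ]), 9.4)
jig (array([605.2,  23.8]), array([163.8, 138.6]), 101.7)
small 182 [0.6025 0.0212 0.139 ] [0.038 0.037 0.015]
large 165 [0.5967 0.0323 0.099 ] [0.055 0.057 0.018]
bottle [[ 0.60507657 -0.16311115  0.06      ]]
```

```bash
cat >> h.py <<'E'
def go(p,yaw=None,s=None):
    "turn about tool z (deg), then shift in tool axes after the turn (mm)"
    s=s or env.observe(); A=rot(s['ee_rot']); y0=np.degrees(np.arctan2(A[1,1],A[0,1]))
    turn=0 if yaw is None else (y0-yaw+90)%180-90
    B=A@Ro.from_rotvec([0,0,np.radians(turn)]).as_matrix()
    sh=B.T@(np.array(p)-s['position'])*1000
    print('yaw',round(y0,1),'turn',round(turn,2),'shift',sh.round(1),'rows',round(np.linalg.norm(sh)/50,1),'tilt',np.round(A[:2,2],4),'q6',round(s['joints'][5],2),'clock',round(s['clock'],2))
E
python3 -c "
from h import *
go([.6,.022,.26],11.7)"
```

```text
yaw 71.4 turn 59.75 shift [-661.3  264.8  -29.1] rows 14.3 tilt [-0.0007 -0.0013] q6 -0.17 clock 0.15
```

Call:
jog_arm(motion=[[1,0,0,-4,0,0,8.54],[1,0,0,-4,0,0,8.54],[1,0,0,-4,0,0,8.54],[1,0,0,-4,0,0,8.54],[1,0,0,-4,0,0,8.54],[1,0,0,-4,0,0,8.54],[1,0,0,-5,0,0,8.51],[1,-44,17.6,0,0,0,0],[1,-44,17.6,0,0,0,0],[1,-44,17.6,0,0,0,0]])

```text
clock: 1.15
position: [0.2856, 0.4963, 0.2598]
ee_rot: [0.0, 0.631, 0.776, -0.0]
wrist_force: [0.9, 1.3, 0.7]
opening: 1.002
gripper_force: 0.0
```

Call:
jog_arm(motion=[[1,-44,17.6,0,0,0,0],[1,-44,17.6,0,0,0,0],[1,-44,17.6,0,0,0,0],[1,-44,17.6,0,0,0,0],[1,-44,17.6,0,0,0,0],[1,-44,17.6,0,0,0,0],[1,-44,17.6,0,0,0,0],[1,-44,17.6,0,0,0,0],[1,-44,17.6,0,0,0,0],[1,-44,17.6,0,0,0,0]])

```text
clock: 2.15
position: [0.5474, 0.1007, 0.2601]
ee_rot: [-0.0, 0.631, 0.775, -0.0]
wrist_force: [-0.8, 1.4, 0.6]
opening: 1.001
gripper_force: 0.0
```

Call:
jog_arm(motion=[[1,-44,17.6,0,0,0,0],[1,-45,18,0,0,0,0],[1,0,0,0,0,0,0],[1,0,0,0,0,0,0]])

```text
clock: 2.55
position: [0.5997, 0.0217, 0.2596]
ee_rot: [-0.001, 0.632, 0.775, -0.0]
wrist_force: [-0.2, 0.5, -0.7]
opening: 0.997
gripper_force: 0.0
```

```bash
python3 - <<'E'
from h import *
go([.6,.022,.26],11.7)
im,d,K=shot('wrist'); save('wrist1.png',im); np.savez('pics/w1.npz',im=im,d=d,K=np.array(K,dtype=object))
P=pts(K,d); q=P[(P[...,2]>.13)&(P[...,2]<.15)]; print(len(q),q.mean(0),np.ptp(q,axis=0)); print(proj(K,[.6,.022,.139]))
E
```

```text
yaw 11.6 turn -0.11 shift [ 0.2  0.3 -0.4] rows 0.0 tilt [-0.0014  0.0005] q6 -0.35 clock 2.55
1742 [0.60680546 0.0251541  0.13800277] [0.15484451 0.08876969 0.01059142]
[[253.05420939 191.58785523]]
```

View pics/wrist1.png

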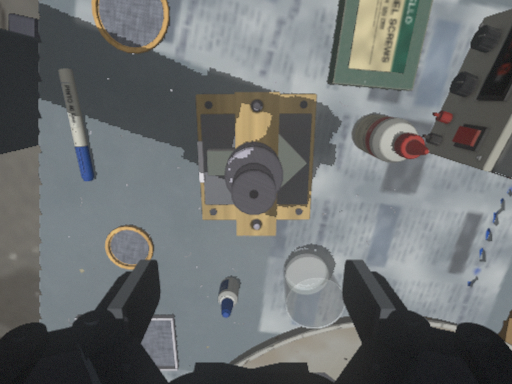

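The wrist view shows the small weight's top at about (254,194) on the large weight, with the pins at (257,105) and (256,225). The small dish is at (129,247), the bottle at (229,297), and the large dish at (131,12) is partly cut off.

```bash
python3 - <<'E'
from h import *
z=np.load('pics/w1.npz',allow_pickle=True); im,d,K=z['im'],z['d'],tuple(z['K']); P=pts(K,d)
v,u=np.mgrid[:384,:512]
for n,lo,hi,c,R in(('small',.13,.146,(254,194),40),('large',.09,.105,(252,175),50),('bar',.052,.065,(255,165),75),('jig',.012,.023,(256,157),75)):
    m=(P[...,2]>lo)&(P[...,2]<hi)&(np.hypot(u-c[0],v-c[1])<R)
    q=P[m]; print(n,m.sum(),'z',np.median(q[:,2]).round(4))
    k,_=cv2.findContours(m.astype(np.uint8),cv2.RETR_EXTERNAL,cv2.CHAIN_APPROX_NONE); k=max(k,key=cv2.contourArea)
    X=plane(K,k[:,0],np.median(q[:,2]))[:,:2].astype(np.float32)*1000
    print('  circ',np.round(cv2.minEnclosingCircle(X)[0],1),np.round(cv2.minEnclosingCircle(X)[1],1),'rect',np.round(np.hstack([np.ravel(t) for t in cv2.minAreaRect(X)]),1))
hsv=cv2.cvtColor(im,cv2.COLOR_RGB2HSV); wood=cv2.inRange(hsv,(5,90,60),(28,255,255)); wood[:220]=0; wood[280:]=0; wood[:,:95]=0;wood[:,165:]=0
k,_=cv2.findContours(wood,cv2.RETR_EXTERNAL,cv2.CHAIN_APPROX_NONE); k=max(k,key=cv2.contourArea)
X=plane(K,k[:,0],.0075)[:,:2].astype(np.float32)*1000; print('sd',cv2.fitEllipse(X))
print('sd floor z',np.median(P[240:254,123:136,2]),'tablez',np.median(P[280:300,150:180,2]))
b=[(257,105),(256,225)]; print('pins',plane(K,b,.066).round(4))
E
```

```text
small 1652 z 0.1385
  circ [600.   21.5] 20.6 rect [600.1  21.5  38.1  40.5  11.6]
large 1256 z 0.0985
  circ [599.2  26.8] 29.0 rect [598.1  32.3  56.8  46.5  11.6]
bar 3116 z 0.0586
  circ [594.2  70.5] 38.8 rect [593.6  70.9  45.9  64.6  11.6]
jig 6708 z 0.0171
  circ [643.4  34.9] 78.1 rect [649.5  36.2  43.2 153.4  11.7]
sd ((458.58441162109375, -129.65756225585938), (59.508853912353516, 60.932647705078125), 142.94146728515625)
sd floor z 0.0028196125537778005 tablez -9.33893043209566e-05
pins [[ 0.5902  0.0905  0.066 ]
 [ 0.6162 -0.0379  0.066 ]]
```

Call:
jog_arm(motion=[[1,0,0,40,0,0,0],[1,0,0,40,0,0,0],[1,0,0,40,0,0,0],[1,0,0,25,0,0,0],[1,0,0,7,0,0,0],[1,0,0,0,0,0,0],[-1,0,0,0,0,0,0],[-1,0,0,0,0,0,0],[-1,0,0,0,0,0,0],[-1,0,0,0,0,0,0]], force=45)

```text
clock: 3.6
position: [0.6011, 0.0224, 0.1101]
ee_rot: [0.002, 0.631, 0.775, 0.001]
wrist_force: [0.5, 0.7, 5.3]
opening: 0.457
gripper_force: 45.9
```

Call:
jog_arm(motion=[[-1,0,0,0,0,0,0],[-1,0,0,0,0,0,0],[-1,0,0,0,0,0,0]])

```text
clock: 3.9
position: [0.6011, 0.0224, 0.1101]
ee_rot: [0.001, 0.631, 0.775, 0.001]
wrist_force: [0.9, 1.2, 6.1]
opening: 0.449
gripper_force: 46.0
```

Call:
jog_arm(motion=[[-1,0,0,-15,0,0,0],[-1,0,0,-25,0,0,0],[-1,0,0,0,0,0,0],[-1,0,0,0,0,0,0]])

```text
clock: 4.3
position: [0.5995, 0.0226, 0.1482]
ee_rot: [0.0, 0.631, 0.775, -0.0]
wrist_force: [-0.0, 0.6, -3.3]
opening: 0.45
gripper_force: 46.0
```

```bash
python3 - <<'E'
from h import *
print(env.observe()['wrist_force'],env.observe()['opening'])
go([.4595,-.1305,.145])
im,d,K=shot('top'); P=pts(K,d); save('top1.png',im)
m=((P[...,2]>.09)&(P[...,2]<.105)); m[:,:215]=0;m[:,285:]=0;m[:135]=0;m[198:]=0
q=P[m]; print(len(q),q.mean(0))
E
```

```text
[-0.0292755   0.59862814 -3.32109988] 0.44969295525332276
yaw 11.7 turn 0 shift [-121.5 -168.1    3.2] rows 4.1 tilt [ 0. -0.] q6 -0.36 clock 4.3
27 [0.58150927 0.03964695 0.09844312]
```

Call:
jog_arm(motion=[[-1,-15,-21,0,0,0,0],[-1,-24.5,-34,0,0,0,0],[-1,-24.5,-34,0,0,0,0],[-1,-24.5,-34,0,0,0,0],[-1,-21,-29,0,0,0,0],[-1,-12,-16.1,0,0,0,0],[-1,0,0,30,0,0,0],[-1,0,0,40,0,0,0],[-1,0,0,30,0,0,0],[-1,0,0,0,0,0,0]])

```text
clock: 5.35
position: [0.4549, -0.128, 0.0429]
ee_rot: [-0.006, 0.631, 0.775, -0.001]
wrist_force: [-0.8, 0.3, -3.6]
opening: 0.45
gripper_force: 46.6
```

```bash
python3 - <<'E'
from h import *
go([.4595,-.1305,.0146])
im,d,K=shot('wrist'); save('wrist2.png',im)
E
```

```text
yaw 11.7 turn 0 shift [-3.7  4.3 28.2] rows 0.6 tilt [-0.0113  0.0063] q6 -0.72 clock 5.35
```

View pics/wrist2.png

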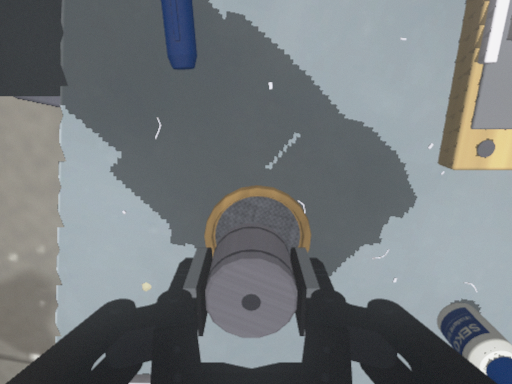

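The view shows the weight held just above the dish. The visible rim arc spans about (206,235) to (311,235), with its top at (258,188), and the weight's top is at (251,300).

Call:
jog_arm(motion=[[-1,0,0,0,0,0,0],[-1,0,0,0,0,0,0],[-1,0,0,0,0,0,0]])

```text
clock: 5.7
position: [0.461, -0.1311, 0.05]
ee_rot: [0.002, 0.631, 0.776, 0.0]
wrist_force: [-0.9, -0.6, -2.9]
opening: 0.452
gripper_force: 46.7
```

```bash
cat >> h.py <<'E'
from scipy.optimize import least_squares
def ringfit(im,K,roi,z,r):
    "outer edge of the wooden ring -> circle centre (mm), robust, known radius free"
    hsv=cv2.cvtColor(im,cv2.COLOR_RGB2HSV); m=cv2.inRange(hsv,(5,90,50),(28,255,255)); x0,y0,x1,y1=roi
    mm=np.zeros_like(m); mm[y0:y1,x0:x1]=m[y0:y1,x0:x1]; v,u=np.nonzero(mm)
    X=plane(K,np.c_[u,v],z)[:,:2]*1000
    g=least_squares(lambda p:np.hypot(*(X-p[:2]).T)-p[2],[*X.mean(0),r],loss='soft_l1').x
    return g.round(1),len(u)
E
python3 - <<'E'
from h import *
go([.4595,-.1305,.0146])
im,d,K=shot('wrist')
print(ringfit(im,K,(195,175,320,262),.0075,30.5))
P=pts(K,d); m=(P[...,2]>.05)&(P[...,2]<.09); v,u=np.nonzero(m); k=(u>200)&(u<305)&(v>255)&(v<345); 
k,_=cv2.findContours((m&(np.hypot(np.mgrid[:384,:512][1]-251,np.mgrid[:384,:512][0]-297)<48)).astype(np.uint8),cv2.RETR_EXTERNAL,cv2.CHAIN_APPROX_NONE); k=max(k,key=cv2.contourArea)
zz=np.median(P[290:310,245:258,2]); print('weight top z',zz,cv2.minEnclosingCircle((plane(K,k[:,0],zz)[:,:2]*1000).astype(np.float32)))
E
```

```text
yaw 11.7 turn 0 shift [ 0.9 -1.4 35.4] rows 0.7 tilt [ 0.0029 -0.0016] q6 -0.72 clock 5.7
(array([ 457.7, -129.9,   29.2]), 1811)
weight top z 0.07882924315675091 ((459.24835205078125, -130.66165161132812), 21.312856674194336)
```

Call:
jog_arm(motion=[[-1,0,0,12,0,0,0],[-1,0,0,12,0,0,0],[-1,0,0,6,0,0,0],[-1,0,0,3,0,0,0],[-1,0,0,0,0,0,0],[-1,0,0,0,0,0,0],[-1,0,0,0,0,0,0]])

```text
clock: 6.45
position: [0.4599, -0.1306, 0.0153]
ee_rot: [0.0, 0.631, 0.775, 0.0]
wrist_force: [1.3, 0.1, -3.4]
opening: 0.453
gripper_force: 46.6
```

Not quite down; a little lower until the force shows contact.

Call:
jog_arm(motion=[[-1,0,0,1,0,0,0],[-1,0,0,1,0,0,0],[-1,0,0,0,0,0,0],[-1,0,0,0,0,0,0]])

```text
clock: 6.85
position: [0.46, -0.1306, 0.0141]
ee_rot: [-0.0, 0.631, 0.776, -0.0]
wrist_force: [-2.5, 1.9, 5.5]
opening: 0.455
gripper_force: 47.5
```

Call:
jog_arm(motion=[[0.2,0,0,0,0,0,0],[0.6,0,0,0,0,0,0],[1,0,0,0,0,0,0],[1,0,0,0,0,0,0],[1,0,0,-20,0,0,0],[1,0,0,-40,0,0,0],[1,0,0,-45,0,0,0],[1,0,0,-45,0,0,0],[1,0,0,-40,0,0,0],[1,0,0,0,0,0,0]])

```text
clock: 7.85
position: [0.4632, -0.1323, 0.2101]
ee_rot: [0.006, 0.631, 0.776, 0.001]
wrist_force: [0.1, -0.1, 0.0]
opening: 0.997
gripper_force: 0.0
```

```bash
python3 - <<'E'
from h import *
go([.6,.0225,.21],11.7)
im,d,K=shot('wrist'); save('wrist3.png',im); P=pts(K,d); v,u=np.mgrid[:384,:512]
c=proj(K,[.46,-.1305,.043])[0]; print(c)
m=(P[...,2]>.035)&(P[...,2]<.05)&(np.hypot(u-c[0],v-c[1])<45); q=P[m]; print(len(q),q.mean(0),np.median(q[:,2]),q[:,2].std())
E
```

```text
yaw 11.7 turn 0.01 shift [123.8 165.4   0.7] rows 4.1 tilt [ 0.0113 -0.0064] q6 -0.72 clock 7.85
[247.88574866 174.307177  ]
1230 [ 0.45854121 -0.13162283  0.04234263] 0.04254693002536869 0.0013311540987102999
```

Call:
jog_arm(motion=[[1,18,24,0,0,0,0],[1,27,38,0,0,0,0],[1,27,38,0,0,0,0],[1,25,34,0,0,0,0],[1,16,22,0,0,0,0],[1,8.5,12.2,0,0,0,0],[1,0,0,0,0,0,0],[1,0,0,0,0,0,0],[1,0,0,0,0,0,0]])

```text
clock: 8.8
position: [0.599, 0.0216, 0.2029]
ee_rot: [-0.0, 0.632, 0.775, -0.0]
wrist_force: [-0.8, 0.4, 0.4]
opening: 0.999
gripper_force: 0.0
```

```bash
python3 - <<'E'
from h import *
im,d,K=shot('wrist'); save('wrist4.png',im); P=pts(K,d); v,u=np.mgrid[:384,:512]
c=proj(K,[.6,.0225,.0985])[0]; print(c)
for n,lo,hi,R in(('large',.088,.108,80),('bar',.05,.068,170)):
    m=(P[...,2]>lo)&(P[...,2]<hi)&(np.hypot(u-c[0],v-c[1])<R); zz=np.median(P[m][:,2])
    k,_=cv2.findContours(m.astype(np.uint8),cv2.RETR_EXTERNAL,cv2.CHAIN_APPROX_NONE); k=max(k,key=cv2.contourArea); X=(plane(K,k[:,0],zz)[:,:2]*1000).astype(np.float32)
    print(n,zz,cv2.minEnclosingCircle(X),cv2.minAreaRect(X))
go([.6,.0225,.066],11.7)
E
```

```text
[254.12434301 196.6887084 ]
large 0.09860677290088318 ((599.185546875, 26.607303619384766), 29.42390251159668) ((599.0799560546875, 26.644947052001953), (56.713165283203125, 58.08073806762695), 11.677321434020996)
bar 0.05869845455445111 ((592.8746337890625, 71.27156829833984), 39.830745697021484) ((593.0040283203125, 72.3993911743164), (49.87492370605469, 64.77582550048828), 8.43026065826416)
yaw 11.6 turn -0.09 shift [  0.8   1.1 137.1] rows 2.7 tilt [-0.0005 -0.0002] q6 -0.36 clock 8.85
```

View pics/wrist4.png

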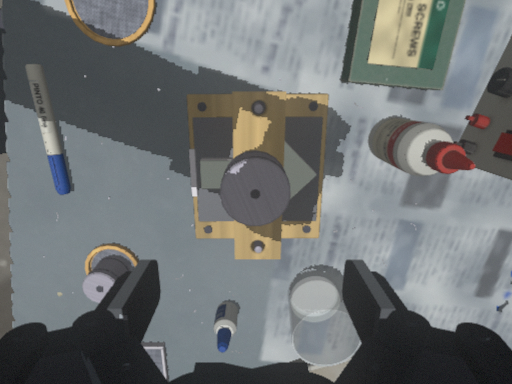

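The view shows the large weight's top centred near (255,192), and the small weight standing in its dish at (103,283). The fingers will clear on both sides.

Call:
jog_arm(motion=[[1,3,1.2,40,0,0,0],[1,0,0,40,0,0,0],[1,0,0,30,0,0,0],[1,0,0,20,0,0,0],[1,0,0,6,0,0,0],[1,0,0,0,0,0,0],[1,0,0,0,0,0,0],[-1,0,0,0,0,0,0],[-1,0,0,0,0,0,0],[-1,0,0,0,0,0,0]], force=80)

```text
clock: 9.85
position: [0.6017, 0.0256, 0.0695]
ee_rot: [0.001, 0.631, 0.776, 0.001]
wrist_force: [-0.2, -0.2, 5.8]
opening: 0.655
gripper_force: 85.0
```

Call:
jog_arm(motion=[[-1,0,0,0,0,0,0],[-1,0,0,0,0,0,0],[-1,0,0,0,0,0,0]])

```text
clock: 10.15
position: [0.6017, 0.0256, 0.0695]
ee_rot: [0.001, 0.631, 0.776, 0.001]
wrist_force: [-1.0, -1.1, 6.3]
opening: 0.656
gripper_force: 85.0
```

Call:
jog_arm(motion=[[-1,0,0,-8,0,0,0],[-1,0,0,-18,0,0,0],[-1,0,0,-24,0,0,0],[-1,0,0,-10,0,0,0],[-1,0,0,0,0,0,0],[-1,0,0,0,0,0,0],[-1,0,0,0,0,0,0]])

```text
clock: 10.85
position: [0.599, 0.026, 0.1253]
ee_rot: [-0.002, 0.631, 0.775, -0.001]
wrist_force: [-0.1, -1.1, -8.8]
opening: 0.651
gripper_force: 87.0
```

```bash
python3 -c "
from h import *
go([.4375,.157,.127])"
```

```text
yaw 11.7 turn 0 shift [ 161.1 -131.6   -1. ] rows 4.2 tilt [-0.0035  0.0005] q6 -0.35 clock 10.85
```

Call:
jog_arm(motion=[[-1,16,-13,0,0,0,0],[-1,30,-24.5,0,0,0,0],[-1,36,-29.5,0,0,0,0],[-1,36,-29.5,0,0,0,0],[-1,26,-21,0,0,0,0],[-1,16,-13,0,0,0,0],[-1,0,0,20,0,0,0],[-1,0,0,30,0,0,0],[-1,0,0,20,0,0,0],[-1,0,0,0,0,0,0]])

```text
clock: 11.85
position: [0.4364, 0.1556, 0.0535]
ee_rot: [-0.003, 0.631, 0.776, -0.003]
wrist_force: [-1.7, -0.7, -7.7]
opening: 0.654
gripper_force: 88.5
```

Call:
jog_arm(motion=[[-1,0,0,0,0,0,0],[-1,0,0,0,0,0,0],[-1,0,0,0,0,0,0]])

```text
clock: 12.15
position: [0.4414, 0.1561, 0.0587]
ee_rot: [0.001, 0.631, 0.775, 0.001]
wrist_force: [0.1, 0.3, -8.2]
opening: 0.655
gripper_force: 88.6
```

```bash
python3 - <<'E'
from h import *
go([.4375,.157,.014])
im,d,K=shot('wrist'); save('wrist5.png',im); P=pts(K,d)
print('dish px',proj(K,[.4375,.157,.0075]))
w=proj(K,[*env.observe()['position'][:2],.09])[0].astype(int); print(w); zz=np.median(P[w[1]-8:w[1]+8,w[0]-8:w[0]+8,2]); print('weight top',zz)
E
```

```text
yaw 11.7 turn 0 shift [ 1.7 -3.8 44.7] rows 0.9 tilt [0.0029 0.0003] q6 -0.11 clock 12.15
dish px [[247.16027555 220.34069455]]
[253 300]
weight top 0.08816893713782549
```

View pics/wrist5.png

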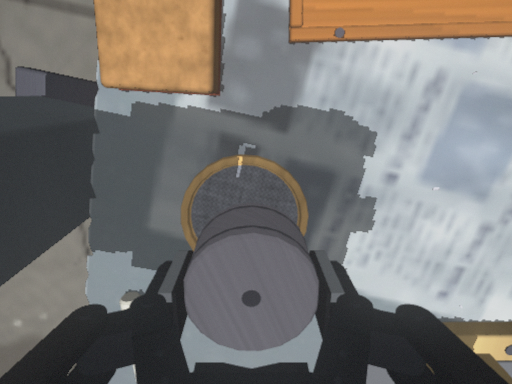

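The dish rim arc runs from (182,215) to (308,215), with its top at (245,157). The weight's top centre is at (251,297).

```bash
python3 - <<'E'
from h import *
im=cv2.imread('pics/wrist5.png')[...,::-1].copy(); s=env.observe(); K=cam('wrist',s)
print(ringfit(im,K,(170,150,320,245),.0075,39.5)); print(plane(K,(251,297),.088))
go([.4375,.157,.0137])
E
```

```text
(array([435. , 158.5,  38.1]), 2054)
[[0.43981142 0.15612868 0.088     ]]
yaw 11.7 turn 0 shift [ 1.7 -3.6 44.8] rows 0.9 tilt [0.0025 0.0002] q6 -0.11 clock 12.2
```

Call:
jog_arm(motion=[[-1,2,-3,10,0,0,0],[-1,0,0,14,0,0,0],[-1,0,0,10,0,0,0],[-1,0,0,5,0,0,0],[-1,0,0,3,0,0,0],[-1,0,0,0,0,0,0],[-1,0,0,0,0,0,0],[-1,0,0,0,0,0,0]])

```text
clock: 13.0
position: [0.4374, 0.1574, 0.0158]
ee_rot: [0.0, 0.631, 0.775, 0.0]
wrist_force: [1.1, 0.1, -7.2]
opening: 0.654
gripper_force: 88.6
```

Call:
jog_arm(motion=[[-1,0,0,1.2,0,0,0],[-1,0,0,1.2,0,0,0],[-1,0,0,0,0,0,0],[-1,0,0,0,0,0,0]])

```text
clock: 13.4
position: [0.4371, 0.1574, 0.0135]
ee_rot: [0.0, 0.631, 0.776, 0.0]
wrist_force: [-4.0, -0.5, 2.3]
opening: 0.657
gripper_force: 89.5
```

Contact. I release it and go back over the jig for the bar.

Call:
jog_arm(motion=[[0.5,0,0,0,0,0,0],[0.8,0,0,0,0,0,0],[1,0,0,0,0,0,0],[1,0,0,0,0,0,0],[1,0,0,-20,0,0,0],[1,0,0,-40,0,0,0],[1,0,0,-45,0,0,0],[1,0,0,-45,0,0,0],[1,0,0,-30,0,0,0],[1,0,0,0,0,0,0]])

```text
clock: 14.4
position: [0.4401, 0.1577, 0.1985]
ee_rot: [0.004, 0.631, 0.776, 0.004]
wrist_force: [0.3, 0.9, -0.5]
opening: 0.998
gripper_force: 0.0
```

```bash
python3 - <<'E'
from h import *
go([.603,.025,.193],11.7)
im,d,K=shot('wrist'); save('wrist6.png',im); P=pts(K,d); v,u=np.mgrid[:384,:512]
c=proj(K,[.437,.1574,.043])[0]
m=(P[...,2]>.035)&(P[...,2]<.05)&(np.hypot(u-c[0],v-c[1])<65); q=P[m]; print(c,len(q),q.mean(0),np.median(q[:,2]),q[:,2].std())
E
```

```text
yaw 11.7 turn 0.0 shift [-163.   132.5    7.2] rows 4.2 tilt [0.0111 0.0011] q6 -0.1 clock 14.4
[247.24034264 180.60064377] 2747 [0.43508468 0.15887436 0.04244559] 0.04256745487689689 0.0011577043124715756
```

Call:
jog_arm(motion=[[1,-22,18,0,0,0,0],[1,-36,30,0,0,0,0],[1,-38,31.5,0,0,0,0],[1,-34,28,0,0,0,0],[1,-22,18,0,0,0,0],[1,-11,10,0,0,0,0],[1,0,0,0,0,0,0],[1,0,0,0,0,0,0],[1,0,0,0,0,0,0]])

```text
clock: 15.35
position: [0.6014, 0.0264, 0.1924]
ee_rot: [-0.001, 0.631, 0.776, -0.0]
wrist_force: [0.2, -0.4, 0.5]
opening: 1.004
gripper_force: 0.0
```

```bash
python3 - <<'E'
from h import *
im,d,K=shot('wrist'); save('wrist7.png',im); P=pts(K,d); v,u=np.mgrid[:384,:512]
c=proj(K,[.603,.025,.0587])[0]; print(c)
m=((P[...,2]>.054)&(P[...,2]<.0635)&(np.hypot(u-c[0],v-c[1])<170)).astype(np.uint8)
k,_=cv2.findContours(m,cv2.RETR_EXTERNAL,cv2.CHAIN_APPROX_NONE); k=max(k,key=cv2.contourArea); zz=np.median(P[m>0][:,2]); X=(plane(K,k[:,0],zz)[:,:2]*1000).astype(np.float32)
print(zz,cv2.minAreaRect(X))
go([.603,.025,.05],11.7)
E
```

```text
[253.98743436 189.28524417]
0.05866583577265616 ((603.07080078125, 24.961875915527344), (45.994720458984375, 158.66488647460938), 11.51246166229248)
yaw 11.8 turn 0.08 shift [ -1.7   1.2 142.7] rows 2.9 tilt [-0.0007  0.0002] q6 -0.35 clock 15.4
```

View pics/wrist7.png

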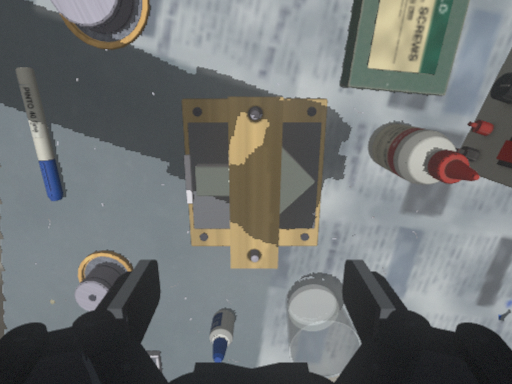

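The view shows the bar lying clear on the jig, spanning (230..280, 97..268), with both weights standing in their dishes.

Call:
jog_arm(motion=[[1,-1.6,1.2,40,0,0,0],[1,0,0,40,0,0,0],[1,0,0,36,0,0,0],[1,0,0,25,0,0,0],[1,0,0,10,0,0,0],[1,0,0,0,0,0,0],[1,0,0,0,0,0,0],[-1,0,0,0,0,0,0],[-1,0,0,0,0,0,0],[-1,0,0,0,0,0,0]], force=50)

```text
clock: 16.4
position: [0.6049, 0.0238, 0.0433]
ee_rot: [0.001, 0.631, 0.775, 0.001]
wrist_force: [-8.6, 0.8, 11.9]
opening: 0.528
gripper_force: 49.4
```

Call:
jog_arm(motion=[[-1,0,0,0,0,0,0],[-1,0,0,0,0,0,0],[-1,0,0,0,0,0,0],[-1,0,0,0,0,0,0]])

```text
clock: 16.8
position: [0.6052, 0.0237, 0.0433]
ee_rot: [0.001, 0.631, 0.775, 0.001]
wrist_force: [-0.6, 0.4, 6.6]
opening: 0.523
gripper_force: 53.3
```

Call:
jog_arm(motion=[[-1,0,0,-8,0,0,0],[-1,0,0,-16,0,0,0],[-1,0,0,-16,0,0,0],[-1,0,0,-20,0,0,0],[-1,0,0,-30,0,0,0],[-1,0,0,-20,0,0,0],[-1,0,0,0,0,0,0],[-1,0,0,0,0,0,0]])

```text
clock: 17.6
position: [0.604, 0.0239, 0.1524]
ee_rot: [0.0, 0.631, 0.775, 0.0]
wrist_force: [-0.3, 0.2, -2.0]
opening: 0.524
gripper_force: 52.5
```

```bash
python3 - <<'E'
from h import *
print(env.observe()['wrist_force'])
go([.5264,.3261,.15],103.3)
im,d,K=shot('wrist'); P=pts(K,d); v,u=np.mgrid[:384,:512]; save('wrist8.png',im)
m=((P[...,2]>.155)&(P[...,2]<.195)&(v<300)).astype(np.uint8); k,_=cv2.findContours(m,cv2.RETR_EXTERNAL,cv2.CHAIN_APPROX_NONE); k=max(k,key=cv2.contourArea); print(cv2.boundingRect(k), np.median(P[m>0][:,2]))
E
```

```text
[-0.29286296  0.23663336 -2.03751801]
yaw 11.7 turn 88.4 shift [  -6.  -312.     2.3] rows 6.2 tilt [ 0.0008 -0.0002] q6 -0.35 clock 17.6
(159, 92, 187, 208) 0.16787551225489575
```

View pics/wrist8.png

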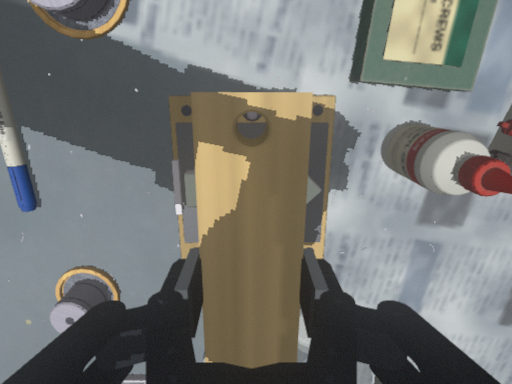

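The bar hangs level and square in the fingers, and the arrow is still on the jig.

Call:
jog_arm(motion=[[-1,0,0,0,0,0,-8.4],[-1,0,0,0,0,0,-8.4],[-1,0,0,0,0,0,-8.4],[-1,0,0,0,0,0,-8.4],[-1,0,0,0,0,0,-8.4],[-1,0,0,0,0,0,-8.4],[-1,0,0,0,0,0,-8.4],[-1,0,0,0,0,0,-8.4],[-1,0,0,0,0,0,-8.4],[-1,0,0,0,0,0,-8.4]])

```text
clock: 18.65
position: [0.6028, 0.024, 0.1497]
ee_rot: [-0.002, -0.053, 0.999, 0.0]
wrist_force: [-0.5, -0.3, -1.7]
opening: 0.526
gripper_force: 52.4
```

Call:
jog_arm(motion=[[-1,0,0,0,0,0,-7.6],[-1,0,20,0,0,0,0],[-1,1,42,0,0,0,0],[-1,1,48,0,0,0,0],[-1,1,48,0,0,0,0],[-1,1,48,0,0,0,0],[-1,1,48,0,0,0,0],[-1,1,36,0,0,0,0],[-1,0,22,0,0,0,0],[-1,0,0,0,0,0,0]])

```text
clock: 19.65
position: [0.5242, 0.3282, 0.1498]
ee_rot: [-0.002, -0.118, 0.993, -0.0]
wrist_force: [0.4, -1.2, -1.8]
opening: 0.522
gripper_force: 52.4
```

Call:
jog_arm(motion=[[-1,0,0,20,0,0,0],[-1,0,0,25,0,0,0],[-1,0,0,15,0,0,0],[-1,0,0,0,0,0,0],[-1,0,0,0,0,0,0],[-1,0,0,0,0,0,0],[-1,0,0,0,0,0,0],[-1,0,0,0,0,0,0]])

```text
clock: 20.45
position: [0.527, 0.3263, 0.0929]
ee_rot: [0.001, -0.116, 0.993, 0.0]
wrist_force: [0.4, -0.8, -0.6]
opening: 0.522
gripper_force: 52.4
```

```bash
python3 - <<'E'
from h import *
go([.5264,.3261,.0125],103.3)
im,d,K=shot('wrist'); np.savez('pics/w9.npz',im=im,d=d,K=np.array(K,dtype=object)); save('wrist9.png',im)
E
```

```text
yaw 103.3 turn -0.0 shift [ 0.8 -0.1 80.4] rows 1.6 tilt [0.0016 0.0006] q6 -1.43 clock 20.45
```

View pics/wrist9.png

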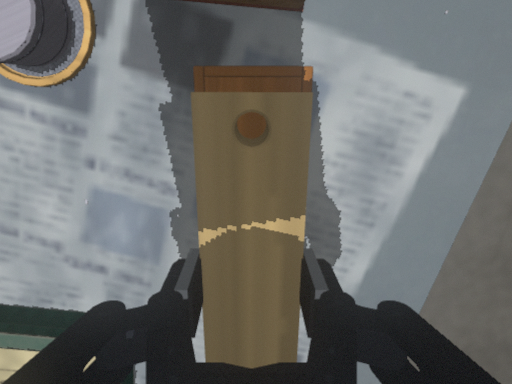

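The near end of the tray shows at (193..314, 67), and the near edge of the bar at (191..312, 92). The two are lined up laterally.

```bash
python3 - <<'E'
from h import *
K=tuple(np.load('pics/w9.npz',allow_pickle=True)['K']); s=env.observe(); A=rot(s['ee_rot'])
T=plane(K,[(193,67),(314,67)],.007); B=plane(K,[(191,92),(312,92)],.1084)
print(T,B,'tray width',np.linalg.norm(T[0]-T[1]),'bar w',np.linalg.norm(B[0]-B[1]))
ax=-A[:,0]  # away from camera, along tray
for n,Q,h in(('tray',T,.097),('bar',B,.08)): print(n,'ctr',(Q.mean(0)+ax*h).round(4))
t=T[1]-T[0]; print('tray yaw',np.degrees(np.arctan2(t[1],t[0])), 'depth near end bar',np.median(pts(K,np.load('pics/w9.npz',allow_pickle=True)['d'])[150:200,230:280,2]))
E
```

```text
[[0.44023648 0.26634694 0.007     ]
 [0.42178802 0.34417952 0.007     ]] [[0.45194377 0.28518033 0.1084    ]
 [0.44145597 0.32944381 0.1084    ]] tray width 0.07998910142754695 bar w 0.04548900585419016
tray ctr [0.5254 0.3276 0.0071]
bar ctr [0.5246 0.3257 0.1085]
tray yaw 103.3345898237555 depth near end bar 0.10827803499539099
```

Call:
jog_arm(motion=[[-1,0,1.5,20,0,0,0],[-1,0,0,24,0,0,0],[-1,0,0,16,0,0,0],[-1,0,0,10,0,0,0],[-1,0,0,5,0,0,0],[-1,0,0,0,0,0,0],[-1,0,0,0,0,0,0],[-1,0,0,0,0,0,0]])

```text
clock: 21.3
position: [0.5269, 0.3279, 0.018]
ee_rot: [0.001, -0.116, 0.993, 0.0]
wrist_force: [0.2, -0.8, -1.4]
opening: 0.522
gripper_force: 52.4
```

Call:
jog_arm(motion=[[-1,0,0,3,0,0,0],[-1,0,0,1.5,0,0,0],[-1,0,0,1,0,0,0],[-1,0,0,0,0,0,0],[-1,0,0,0,0,0,0]])

```text
clock: 21.8
position: [0.5263, 0.3277, 0.0124]
ee_rot: [-0.0, -0.116, 0.993, -0.0]
wrist_force: [-2.4, -1.6, 6.2]
opening: 0.522
gripper_force: 53.2
```

Call:
jog_arm(motion=[[0.3,0,0,0,0,0,0],[0.7,0,0,0,0,0,0],[1,0,0,0,0,0,0],[1,0,0,0,0,0,0],[1,0,0,-20,0,0,0],[1,0,0,-40,0,0,0],[1,0,0,-45,0,0,0],[1,0,0,-45,0,0,0],[1,0,0,-40,0,0,0],[1,0,0,0,0,0,0]])

```text
clock: 22.8
position: [0.5297, 0.3291, 0.2094]
ee_rot: [0.007, -0.116, 0.993, 0.002]
wrist_force: [0.5, 0.6, 0.6]
opening: 0.999
gripper_force: 0.0
```

```bash
python3 - <<'E'
from h import *
im,d,K=shot('wrist'); save('wrist10.png',im); P=pts(K,d)
m=((P[...,2]>.022)&(P[...,2]<.034)).astype(np.uint8); m[330:]=0
m=cv2.morphologyEx(m,cv2.MORPH_OPEN,np.ones((5,5))); k,_=cv2.findContours(m,cv2.RETR_EXTERNAL,cv2.CHAIN_APPROX_NONE); k=max(k,key=cv2.contourArea); zz=np.median(P[cv2.drawContours(np.zeros_like(m),[k],-1,1,-1)>0][:,2])
print('bar top',zz,cv2.minAreaRect((plane(K,k[:,0],zz)[:,:2]*1000).astype(np.float32)),cv2.boundingRect(k))
go([.595,.022,.192],101.6)
E
```

```text
bar top 0.027661177475865356 ((523.5386352539062, 326.5934753417969), (158.80699157714844, 45.986663818359375), 13.176287651062012) (226, 86, 48, 152)
yaw 103.3 turn 1.7 shift [  -3.8 -313.6   13.3] rows 6.3 tilt [0.0073 0.0028] q6 -1.43 clock 22.85
```

Call:
jog_arm(motion=[[1,0,0,0,0,0,1.7],[1,0,-20,0,0,0,0],[1,-1,-42,0,0,0,0],[1,-1,-48,0,0,0,0],[1,-1,-48,0,0,0,0],[1,-1,-48,0,0,0,0],[1,-1,-48,0,0,0,0],[1,-1,-36,0,0,0,0],[1,0,-23,0,0,0,0],[1,0,0,0,0,0,0]])

```text
clock: 23.85
position: [0.5942, 0.0195, 0.1988]
ee_rot: [-0.002, -0.098, 0.995, 0.0]
wrist_force: [-0.4, 0.7, -0.3]
opening: 0.999
gripper_force: 0.0
```

Call:
jog_arm(motion=[[1,0,0,10,0,0,0],[1,0,0,0,0,0,0],[1,0,0,0,0,0,0],[1,0,0,0,0,0,0]])

```text
clock: 24.25
position: [0.5947, 0.0232, 0.1911]
ee_rot: [-0.0, -0.102, 0.995, 0.0]
wrist_force: [0.1, -0.2, -0.5]
opening: 1.001
gripper_force: 0.0
```

```bash
python3 - <<'E'
from h import *
im,d,K=shot('wrist'); np.savez('pics/w11.npz',im=im,d=d,K=np.array(K,dtype=object)); save('wrist11.png',im); P=pts(K,d)
m=((P[...,2]>.0285)&(P[...,2]<.042)).astype(np.uint8); m[300:]=0
k,_=cv2.findContours(m,cv2.RETR_EXTERNAL,cv2.CHAIN_APPROX_NONE)
for k in sorted(k,key=cv2.contourArea)[-2:]:
    zz=np.median(P[cv2.drawContours(np.zeros_like(m),[k],-1,1,-1)>0][:,2]); X=(plane(K,k[:,0],zz)[:,:2]*1000).astype(np.float32); print(zz,cv2.minAreaRect(X),cv2.boundingRect(k))
go([.595,.022,.022],101.6)
E
```

```text
0.03394959229900821 ((672.51025390625, 207.94076538085938), (39.080467224121094, 87.57796478271484), 6.489795207977295) (367, 266, 81, 34)
0.0336049730644275 ((601.5791015625, 30.32549285888672), (65.11996459960938, 115.81256103515625), 88.53581237792969) (218, 130, 67, 115)
yaw 101.7 turn 0.06 shift [ 1.000e-01 -1.000e+00  1.694e+02] rows 3.4 tilt [ 0.0001 -0.    ] q6 -1.93 clock 24.3
```

View pics/wrist11.png

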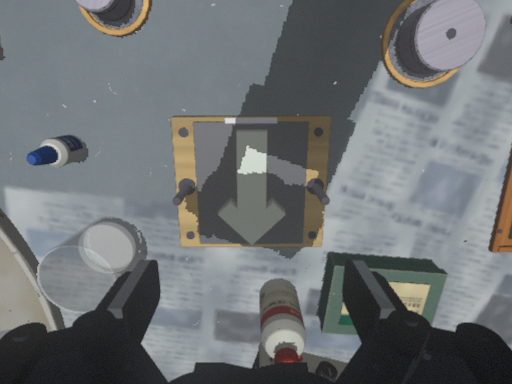

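The arrow lies clear on the jig. Its tail is centred at (252,129), its shaft runs from column 237 to 267, and its tip is at (250,245).

```bash
python3 - <<'E'
from h import *
z=np.load('pics/w11.npz',allow_pickle=True); K=tuple(z['K']); P=pts(K,z['d'])
m=((P[...,2]>.0285)&(P[...,2]<.042)).astype(np.uint8); m[:129]=0;m[250:]=0;m[:,:205]=0;m[:,297:]=0
ctr=[]
for r in range(134,195,4):
    u=np.nonzero(m[r])[0]; u=u[(u>225)&(u<280)]; q=plane(K,[(u.min()-.5,r),(u.max()+.5,r)],.0336); ctr.append([*q.mean(0)[:2],np.linalg.norm(q[0]-q[1])])
ctr=np.array(ctr); print('w',ctr[:,2].round(4))
good=abs(ctr[:,2]-.03)<.003; c=ctr[good,:2]; dv=c[-1]-c[0]
vx,vy,x0,y0=cv2.fitLine((c*1000).astype(np.float32),cv2.DIST_HUBER,0,.01,.01).ravel(); ax=np.array([vx,vy]); ax*=np.sign(ax[0]); print('yaw',np.degrees(np.arctan2(ax[1],ax[0])))
v,u=np.nonzero(m); X=plane(K,np.c_[u,v],.0336)[:,:2]*1000; t=(X-[x0,y0])@ax; print('extent',np.ptp(t))
g=np.array([x0,y0])+ax*(t.max()-71); g2=np.array([x0,y0])+ax*(t.min()+47); print('grip',g,g2)
go([*(g+g2)/2000,.022],None)
E
```

```text
w [0.0296 0.0297 0.0289 0.029  0.0291 0.0293 0.0294 0.0295 0.0296 0.0288
 0.0289 0.03   0.0301 0.0292 0.0284 0.0285]
yaw 11.865635
extent 116.18243664704289
grip [590.15269434  22.30504591] [591.93142092  22.67876831]
yaw 101.7 turn 0 shift [  3.9   0.3 169.4] rows 3.4 tilt [ 0.0001 -0.    ] q6 -1.93 clock 24.3
```

Call:
jog_arm(motion=[[0.2,3.9,0.3,30,0,0,0],[0.2,0,0,40,0,0,0],[0.2,0,0,40,0,0,0],[0.2,0,0,30,0,0,0],[0.2,0,0,18,0,0,0],[0.2,0,0,8,0,0,0],[0.2,0,0,3,0,0,0],[0.2,0,0,0,0,0,0],[0.2,0,0,0,0,0,0]], force=35)

```text
clock: 25.2
position: [0.5922, 0.0216, 0.0239]
ee_rot: [0.001, -0.101, 0.995, -0.0]
wrist_force: [-0.5, -0.4, -0.3]
opening: 0.599
gripper_force: 0.0
```

Call:
jog_arm(motion=[[0.2,0,0,1,0,0,0],[-1,0,0,0,0,0,0],[-1,0,0,0,0,0,0],[-1,0,0,0,0,0,0],[-1,0,0,0,0,0,0],[-1,0,0,0,0,0,0]])

```text
clock: 25.8
position: [0.5916, 0.0216, 0.0221]
ee_rot: [0.001, -0.101, 0.995, -0.0]
wrist_force: [-0.6, -0.1, 6.1]
opening: 0.336
gripper_force: 35.5
```

Call:
jog_arm(motion=[[-1,0,0,-8,0,0,0],[-1,0,0,-20,0,0,0],[-1,0,0,-30,0,0,0],[-1,0,0,-30,0,0,0],[-1,0,0,-22,0,0,0],[-1,0,0,0,0,0,0],[-1,0,0,0,0,0,0]])

```text
clock: 26.5
position: [0.5906, 0.0218, 0.1308]
ee_rot: [-0.0, -0.101, 0.995, 0.0]
wrist_force: [0.3, 0.4, -1.5]
opening: 0.337
gripper_force: 34.8
```

```bash
python3 - <<'E'
from h import *
K=cam('top'); c=np.array([(617,222),(703,206),(731,331),(645,351)])/2.7+110-.3
X=plane(K,c,.009)[:,:2]; print(X.round(4),X.mean(0)); e=X[1]-X[2]; e2=X[0]-X[3]; print(np.linalg.norm(e),np.linalg.norm(X[0]-X[1]),[np.degrees(np.arctan2(a[1],a[0])) for a in(e,e2)])
go([*X.mean(0),.13],102.8); s=env.observe(); print(s['wrist_force'],s['opening'],s['position'])
E
```

```text
[[ 0.5324 -0.2352]
 [ 0.55   -0.3286]
 [ 0.4155 -0.3572]
 [ 0.394  -0.2642]] [ 0.47297438 -0.29629744]
0.13746769459061373 0.09499358568054617 [np.float64(11.9942436893814), np.float64(11.828825330513432)]
yaw 101.6 turn -1.2 shift [ 185.1 -284.1    0.8] rows 6.8 tilt [-0.0007  0.0001] q6 -1.93 clock 26.5
[ 0.25327455  0.43908724 -1.53440885] 0.3373750380636104 [0.59056364 0.02177259 0.13077692]
```

Call:
jog_arm(motion=[[-1,11,-17,0,0,0,0],[-1,22,-33,0,0,0,0],[-1,26,-39,0,0,0,0],[-1,26,-39,0,0,0,0],[-1,26,-39,0,0,0,0],[-1,26,-39,0,0,0,0],[-1,24,-36,0,0,0,0],[-1,19,-29,0,0,0,0],[-1,11,-17,0,0,0,0],[-1,0,0,0,0,0,0]])

```text
clock: 27.5
position: [0.4599, -0.3001, 0.1291]
ee_rot: [-0.001, -0.099, 0.995, 0.001]
wrist_force: [-0.0, 0.9, -0.0]
opening: 0.337
gripper_force: 34.9
```

Call:
jog_arm(motion=[[-1,0,0,10,0,0,0],[-1,0,0,20,0,0,0],[-1,0,0,10,0,0,0],[-1,0,0,0,0,0,0],[-1,0,0,0,0,0,0],[-1,0,0,0,0,0,0],[-1,0,0,0,0,0,0]])

```text
clock: 28.2
position: [0.4624, -0.2991, 0.0923]
ee_rot: [0.001, -0.101, 0.995, -0.001]
wrist_force: [-0.1, 0.3, -0.6]
opening: 0.337
gripper_force: 34.8
```

```bash
python3 - <<'E'
from h import *
go([.4613,-.2988,.008],101.9)
im,d,K=shot('wrist'); np.savez('pics/w12.npz',im=im,d=d,K=np.array(K,dtype=object)); save('wrist12.png',im)
E
```

```text
yaw 101.6 turn -0.29 shift [ 1.1  0.7 84.3] rows 1.7 tilt [ 0.0012 -0.0012] q6 -2.55 clock 28.2
```

View pics/wrist12.png

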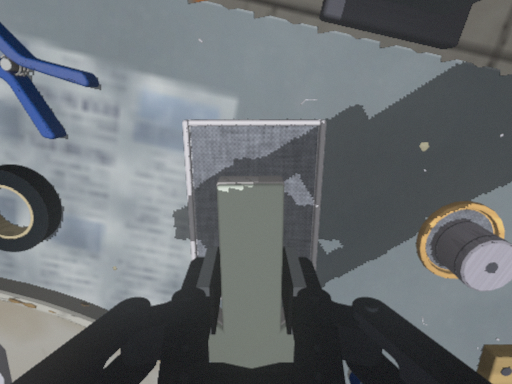

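The near rim of the tray is at (184..326, 121). The arrow's tail edge is at (219..283, 184), centred laterally.

```bash
python3 - <<'E'
from h import *
z=np.load('pics/w12.npz',allow_pickle=True); K=tuple(z['K']); A=rot(env.observe()['ee_rot']); zt=np.median(pts(K,z['d'])[200:240,235:265,2]); print('arrow top',zt)
T=plane(K,[(184,121),(326,120)],.009); B=plane(K,[(219,184),(283,182)],zt); ax=-A[:,0]
print(np.linalg.norm(T[0]-T[1]),np.linalg.norm(B[0]-B[1])); t=T[1]-T[0]; print(np.degrees(np.arctan2(t[1],t[0]))-90)
tc=T.mean(0)+ax*.073; g=B.mean(0)+ax*.047; print('tray',tc,'grip',g,'grip in tool-axes rel tray',(A.T@(g-tc)*1000).round(1),'table/floor z',np.median(pts(K,z['d'])[140:170,200:230,2]))
E
```

```text
arrow top 0.10392545436955637
0.09758487504997637 0.027121038209362403
12.037137119237784
tray [ 0.47059876 -0.29488334  0.0090616 ] grip [ 0.46341929 -0.29913325  0.10396511] grip in tool-axes rel tray [  7.8  -2.8 -94.9] table/floor z 0.002992646728274248
```

Call:
jog_arm(motion=[[-1,3,2,20,0,0,0],[-1,0,0,26,0,0,0],[-1,0,0,18,0,0,0],[-1,0,0,10,0,0,0],[-1,0,0,5,0,0,0],[-1,0,0,0,0,0,0],[-1,0,0,0,0,0,0],[-1,0,0,0,0,0,0]])

```text
clock: 29.05
position: [0.4591, -0.2981, 0.0135]
ee_rot: [0.001, -0.101, 0.995, -0.001]
wrist_force: [0.3, -0.6, -1.0]
opening: 0.335
gripper_force: 34.8
```

Call:
jog_arm(motion=[[-1,0,0,3,0,0,0],[-1,0,0,2,0,0,0],[-1,0,0,1,0,0,0],[-1,0,0,0,0,0,0],[-1,0,0,0,0,0,0]])

```text
clock: 29.55
position: [0.4586, -0.2976, 0.0071]
ee_rot: [-0.0, -0.101, 0.995, 0.0]
wrist_force: [-2.2, 1.9, 6.2]
opening: 0.337
gripper_force: 35.6
```

Contact. I open only part way, to stay inside the tray walls, then rise.

Call:
jog_arm(motion=[[0.0,0,0,0,0,0,0],[0.0,0,0,0,0,0,0],[0.0,0,0,0,0,0,0],[0.0,0,0,-10,0,0,0],[0.0,0,0,-30,0,0,0],[0.5,0,0,-45,0,0,0],[1,0,0,-45,0,0,0],[1,0,0,-45,0,0,0],[1,0,0,-20,0,0,0],[1,0,0,0,0,0,0]])

```text
clock: 30.55
position: [0.4603, -0.2992, 0.2066]
ee_rot: [0.003, -0.101, 0.995, -0.004]
wrist_force: [0.3, -0.3, 0.4]
opening: 0.998
gripper_force: 0.0
```

Call:
jog_arm(motion=[[1,0,0,0,0,0,0],[1,0,0,0,0,0,0],[1,0,0,0,0,0,0],[1,0,0,0,0,0,0]])

```text
clock: 30.95
position: [0.458, -0.297, 0.1999]
ee_rot: [-0.001, -0.101, 0.995, 0.001]
wrist_force: [-1.2, -0.1, 1.0]
opening: 0.998
gripper_force: 0.0
```

```bash
python3 - <<'E'
from h import *
im,d,K=shot('wrist'); P=pts(K,d); save('wrist13.png',im)
m=((P[...,2]>.0145)&(P[...,2]<.024)).astype(np.uint8); m[300:]=0; c=proj(K,[.47,-.296,.02])[0]; v,u=np.mgrid[:384,:512]; m[np.hypot(u-c[0],v-c[1])>110]=0
k,_=cv2.findContours(m,cv2.RETR_EXTERNAL,cv2.CHAIN_APPROX_NONE); k=max(k,key=cv2.contourArea); mm=cv2.drawContours(np.zeros_like(m),[k],-1,1,-1)>0; print('top',np.median(P[mm][:,2]),P[mm][:,2].std(),cv2.minAreaRect((plane(K,k[:,0],.019)[:,:2]*1000).astype(np.float32)),cv2.boundingRect(k))
t,dt,Kt=shot('top'); save('top9.png',cv2.resize(t[110:265,110:400],None,fx=2.7,fy=2.7,interpolation=cv2.INTER_CUBIC))
Q=pts(Kt,dt); v,u=np.mgrid[:384,:512]
for n,(x,y,z) in dict(small=(.459,-.13,.043),large=(.437,.157,.043)).items():
    c=proj(Kt,[x,y,z])[0]; m=(np.hypot(u-c[0],v-c[1])<14)&(Q[...,2]>.036)&(Q[...,2]<.052); print(n,Q[m].mean(0),m.sum())
E
```

```text
top 0.01859296596961646 0.017592272401712013 ((469.18536376953125, -289.64764404296875), (65.3580322265625, 115.41568756103516), 88.86796569824219) (219, 132, 63, 107)
small [ 0.46206217 -0.13238812  0.04284856] 158
large [0.43822395 0.15711909 0.04276596] 329
```

View pics/wrist13.png

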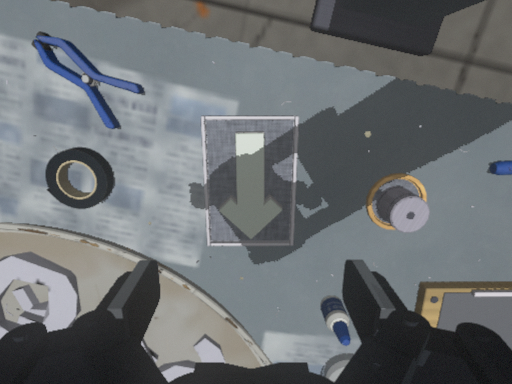

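View pics/top9.png

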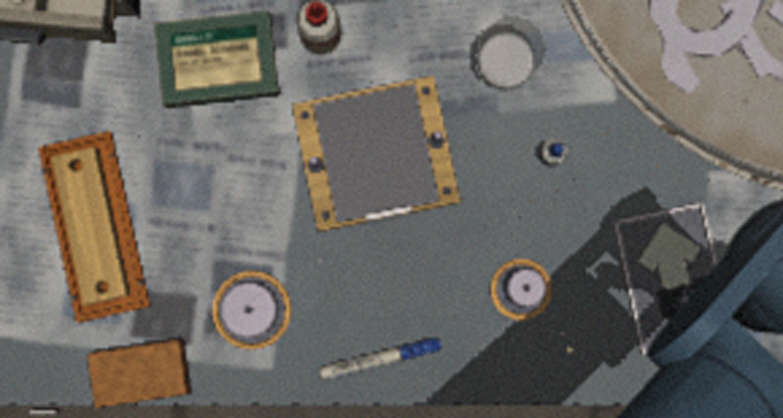

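The arrow lies flat inside the lined tray, spanning (219..282, 132..239). Both weights stand in their dishes, the bar lies in its tray and the bottle hasn't moved, so I'm handing in.

```bash
python3 -c "
from plant import env
print(env.sign_off())"
```

```text
the job is handed in; nothing more can be done
None
```

I handed the job in at about 31 s: both weights, the bar and the arrow are in their places and the bottle is where it was, but no verdict came back, and I viewed 15 pictures, one over the limit of 14.

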